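Fetch the green-capped test-strip pot from the carousel

ROBOT

A 6-joint arm with a two-finger parallel gripper is mounted at the origin on a cart in front of the work surface, level with it; the furniture and walls round the work are solid. World frame = base frame: x ahead of the robot, y to its left, z up, the work surface at z = 0. Lengths are in m, angles in degrees, forces in N, time in s.
With the tool pointing down it reaches from about 0.25 to 0.775 m from the base axis. Payload 8.9 kg.
Tool frame: the origin (TCP) lies on the centre line of the jaws, within the pads' length; the fingertips stand 19 mm ahead of it and the grasp point (between the pads) is the TCP (manip.tcp_to_tips is the distance from the TCP to the fingertips, in m); z points along the fingers, y is the direction in which the jaws open and shut (so a half turn about z gives the same grasp; the last joint's range is limited). The gripper opens to 85 mm and grips with 20 to 120 N. Pads are 22 mm wide; open, the fingers measure 114 mm over their backs; the gripper's body (76 mm by 85 mm) begins 54 mm behind the grasp point. The pads swing forward as they close: fully open they stand 13 mm farther back than shut.
Start: joints at [-72.955, 16.656, -8.789, 64.555, 0, 82.019], TCP at [0.222, -0.476, 0.25] pointing down, gripper open.
Joint ranges: [-144.48, 144.48], [-52.06, 99.96], [-74.48, 78.29], [-112.23, 115.85], [-86.99, 84.42], [-180, 180]. Speed limits (degrees/s): [127.2, 127.2, 159.86, 180, 180, 180].

INTERFACE

Orientations are given as a 3x3 rotation matrix whose columns are the frame's x, y, z axes.
In Python, from bench import manip, viewer gives the robot as it stands. The module is installed in compiled form; this text tells all that it offers.
- The arm moves only by the tool step_arm, never from a script. Its argument "plan" is a list of rows, each a list of 3 entries, a list of its own where there are three numbers: the shift along the tool's x, y, z in cm, then the turn about the tool's z in rad, then the finger opening in cm, from 0 to 8.54. In form: [[[dx, dy, dz], spin, claw], ...]. A call has exactly 10 rows; each row shifts and turns the commanded pose from where the row before left it, along the tool's axes as they then stand; what a row does not reach is not made up. A row lasts 1/8 s, in which the tool goes at most 62.5 mm and 10.7 degrees, less where a joint would pass 70% of its speed; a pose out of reach is approached as far as the arm can. A call with a gripper value outside its range is refused whole. The fingers move at their own pace and stop on an object; "newtons" is the grip in N (left out, the last holds). Time passes only in rows, so rows that do not move let the fingers close, or fill a call up. It gives the time, the measured TCP pose, the force and the opening at its end, in the units of the state.
- manip.read_state(): the state, without advancing time (a new reading comes with each control period).
- viewer.camera(name): name is "scene" or "top" or "wrist"; returns (picture, depth): 400x640x3 uint8, red, green, blue; 400x640 float32, m along the optical axis (not along the pixel's ray), 0 where there is no reading.
- viewer.camera_info(name): a dict with "fx", "fy", "cx", "cy" (pixels), "rvec" (rotation vector, rad) and "tvec" (3), from world to camera coordinates, as OpenCV has them; the wrist camera has in their place "tool_from_camera" (4x4, takes a point from camera to tool coordinates, whose origin is the TCP and whose axes are the flange's). Camera axes: x right, y down, z forward; pixel columns grow to the right and rows downward; lengths in m; the calibration is good to about 2 mm. A picture is of the moment at which its call begins: read the wrist's pose just before it. camera_info takes no time and is no camera call.
- manip.finish_job(): hands the job in, once; it reports no verdict.
The state is a dict: "time": time; "joints": joint angles; "joint_vel": joint speeds; "tau": joint torques, N m; "ee_pos": TCP position; "orientation": TCP orientation; "ft_force": force on the tool from outside, world axes, zero at the start; "wrist_torque": the same for the moment, N m; "width": opening from 0.0 (shut) to 1.0 (fully open).
Only numpy, scipy, OpenCV 4.12 (cv2) and the standard library are available. Lean on these libraries where they do the work, as an engineer would, in place of code of your own. Each camera call takes 0.05 s, during which the arm holds its last target.

TASK

Turn the strip-pot carousel by its knob until the pot with the green cap stands at the open front of the clear guard, centred on the orange pointer. Then lift that pot straight up out of its pocket there and stand it upright in the middle of the blue tray, keeping it upright all the way.

Things in the scene. Friction and masses are not known exactly. Their poses are not given: they have to be found in the camera images.
- green_pot_centre (a point): Centre (half-way up) of a loose white round pot with a green cap: 64 mm tall, fixed cap 36 mm across (top 18 mm), body 32 mm, about 35 g. Upright in one of the carousel's five cup pockets (42 mm inside, rim 24 mm over their floor), centres 85 mm from the axis, 72 degrees apart. It starts 60 to 84 degrees to either side of the empty front pocket. Other pots have blue caps.
- front_mark (a point): Point on the pocket floor, 14 mm above the worktop, 85 mm from the axis, where a pocket facing the open front has its centre; the orange block on the fixed white base disc (256 mm across) points to it. The clear guard, underside 93.5 mm and top 97 mm (screws 101 mm) above the worktop, covers all but the segment in front of a straight edge 50 mm from the axis on this side.
- knob (a point): Grip point of the black paddle knob on the carousel's vertical axis, 128 mm above the worktop, above the guard. Paddle 40 mm long along this point's x, 14 mm thick along its y, from 106 to 142 mm above the worktop. The pockets turn with it one to one, either way, with no detents; light friction (0.06 N m) holds it where it is left.
- tray_in (a point): Centre of the inner floor (4 mm above the worktop) of the fixed shallow blue tray, 105 by 105 mm outside, walls 4 mm thick and 14 mm high in all. The worktop round it, left of the carousel, is clear. A tall fixed microscope stands just right of the carousel (x over 0.47 m, y from -0.35 to -0.02 m): come to the carousel from its front or left, not across the microscope.

How it is judged:
By the outcome, as a careful person would: the job done as asked, in the order asked, and still so for the second after the job is handed in, with the robot touching nothing.
It also fails if it takes over 51 s, if anything falls off the work surface, if the arm or the gripper's body presses on something with over 40 N, if the wrist force passes 120 N, or if a joint passes its speed limit or range.

## Working session

There is one attempt and no reset: what is moved stays moved. The work goes in short steps, Python scripts to look and compute and a tool call to move; the robot and the scene stay as the last step left them, time stands still between calls to the robot, and variables do not carry over. Pictures are saved under pics/ and viewed, and the job is handed in when it is done.

Besides the shell and the picture viewer there is one more tool, called after "Request:" as name(argument=value, ...) on one line, values as JSON. step_arm: Moves the arm, as the interface text tells. Its arguments: {"type":"object","properties":{"plan":{"type":"array","items":{"type":"array"}},"newtons":{"type":"number"}},"required":["plan"]}

```bash
mkdir -p pics; cat > h.py <<'E'
import numpy as np, cv2
from bench import manip, viewer
def shot(n,tag):
    s=manip.read_state()
    im,d=viewer.camera(n)
    cv2.imwrite(f'pics/{tag}.png',im[:,:,::-1]); np.savez(f'pics/{tag}.npz',im=im,d=d,p=np.array(s['ee_pos']),R=np.array(s['orientation']))
    return im,d
def cam(n,tag=None):
    i=viewer.camera_info(n)
    K=np.array([[i['fx'],0,i['cx']],[0,i['fy'],i['cy']],[0,0,1.]])
    if 'rvec' in i:
        R=cv2.Rodrigues(np.array(i['rvec'],float))[0]; t=np.array(i['tvec'],float).ravel()
        return K,R.T,-R.T@t
    z=np.load(f'pics/{tag}.npz'); T=np.eye(4);T[:3,:3]=z['R'];T[:3,3]=z['p']
    M=T@np.array(i['tool_from_camera']); return K,M[:3,:3],M[:3,3]
def ray(c,u,v):
    K,R,o=c; d=R@np.linalg.inv(K)@np.array([u,v,1.]); return o,d
def onz(c,u,v,z):
    o,d=ray(c,u,v); return o+d*(z-o[2])/d[2]
def ptd(c,u,v,d):
    o,r=ray(c,u,v); return o+r*d
def proj(c,P):
    K,R,o=c; q=K@(R.T@(np.array(P)-o)); return q[:2]/q[2]
def tri(c1,p1,c2,p2):
    o1,d1=ray(c1,*p1);o2,d2=ray(c2,*p2)
    A=np.c_[d1,-d2]; s=np.linalg.lstsq(A,o2-o1,rcond=None)[0]
    a=o1+s[0]*d1;b=o2+s[1]*d2; return (a+b)/2,np.linalg.norm(a-b)
E
python3 - <<'E'
from h import *
print(manip.read_state())
for n in ['scene','top','wrist']:
    shot(n,n+'0'); print(n,viewer.camera_info(n))
print(manip.tcp_to_tips)
E
```

```text
{'time': 0.0, 'joints': array([-7.29556618e+01,  1.66882252e+01, -8.83085139e+00,  6.45554230e+01,
        1.36672285e-03,  8.20183812e+01]), 'joint_vel': array([-0.02331891,  0.04861477, -0.01575841, -0.0600147 ,  0.03137311,
        0.10475504]), 'tau': array([-1.48619340e-03, -5.37145865e+01,  3.31365645e+01,  1.61271624e-02,
       -3.54333006e-04,  2.26165889e-05]), 'ee_pos': array([ 0.22197473, -0.47530669,  0.24974009]), 'orientation': array([[ 9.06116276e-01,  4.23028563e-01, -3.58316339e-04],
       [ 4.23028666e-01, -9.06115437e-01,  1.25014567e-03],
       [ 2.04171359e-04, -1.28435542e-03, -9.99999154e-01]]), 'ft_force': array([ 0.76539608, -0.60225814,  0.36537755]), 'wrist_torque': array([-0.01196383, -0.00647569,  0.01446034]), 'width': 1.0031572245765261}
scene {'fx': 389.0517097805526, 'fy': 389.0517097805526, 'cx': 317.6615713435377, 'cy': 194.433026266529, 'rvec': array([ 0.78865718, -2.34957451,  1.30666384]), 'tvec': array([0.54640304, 0.15344021, 0.76787129])}
top {'fx': 489.1396856258622, 'fy': 489.1396856258622, 'cx': 325.53418495593286, 'cy': 198.40087416274878, 'rvec': array([ 2.13242324, -2.17108461,  0.10143983]), 'tvec': array([0.22179562, 0.50208374, 0.91260651])}
wrist {'fx': 355.36996874513164, 'fy': 355.36996874513164, 'cx': 317.5745433180584, 'cy': 203.3310909971194, 'tool_from_camera': array([[-4.23295571e-04, -9.48129475e-01, -3.17884130e-01,
         8.19862713e-02],
       [ 9.99998373e-01, -9.58772490e-04,  1.52805859e-03,
        -1.08188295e-03],
       [-1.75357594e-03, -3.17882966e-01,  9.48128338e-01,
        -1.23608127e-01],
       [ 0.00000000e+00,  0.00000000e+00,  0.00000000e+00,
         1.00000000e+00]])}
0.019
```

View pics/scene0.png

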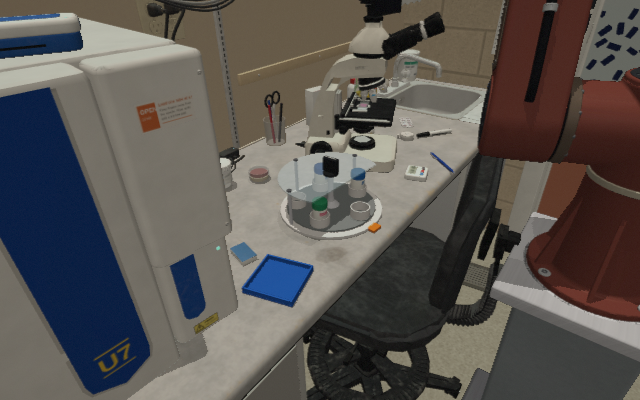

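View pics/top0.png

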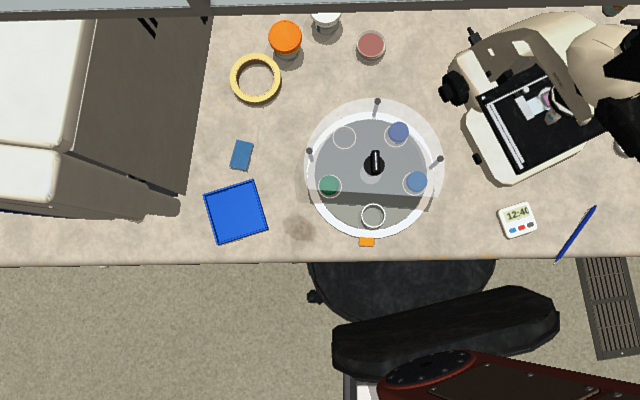

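View pics/wrist0.png

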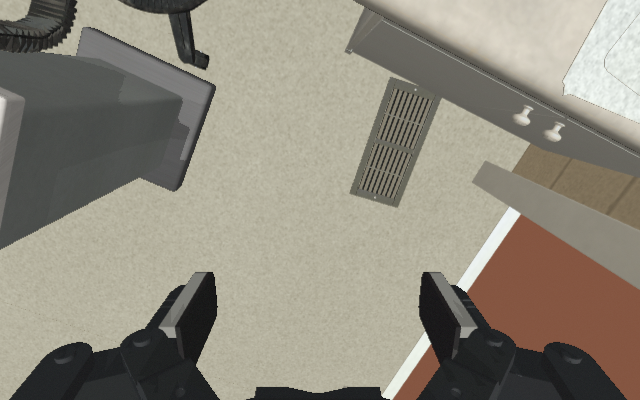

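The top view shows the green cap at (329,185), knob (375,162), empty front pocket (373,216), orange pointer (367,242) and tray (236,212). The scene view shows the same things at (320,202), (331,166), (360,210), (374,228) and (278,280).

```bash
cat > m0.py <<'E'
from h import *
ct=cam('top');cs=cam('scene')
def masks(im):
    h=cv2.cvtColor(im,cv2.COLOR_RGB2HSV)
    return dict(green=cv2.inRange(h,(45,100,40),(90,255,255)),orange=cv2.inRange(h,(8,180,150),(20,255,255)),blue=cv2.inRange(h,(100,190,60),(120,255,255)),black=cv2.inRange(h,(0,0,0),(180,255,30)))
for n,c in (('top',ct),('scene',cs)):
    z=np.load(f'pics/{n}0.npz');im,d=z['im'],z['d']
    print(n,'cam at',c[2].round(3))
    for k,m in masks(im).items():
        cn,_=cv2.findContours(m,cv2.RETR_EXTERNAL,cv2.CHAIN_APPROX_NONE)
        for q in cn:
            a=cv2.contourArea(q)
            if a<25: continue
            (u,v),(w,h2),an=cv2.minAreaRect(q)
            mm=np.zeros_like(m);cv2.drawContours(mm,[q],-1,255,-1)
            mo=cv2.moments(mm,True); uu,vv=mo['m10']/mo['m00'],mo['m01']/mo['m00']
            dd=d[(mm>0)&(d>0)]; dm=np.median(dd) if len(dd) else 0
            P=ptd(c,uu,vv,dm)
            if P[0]>0.2 and P[0]<0.9 and abs(P[1])<.6: print(k,a,(round(uu,1),round(vv,1)),'rect',np.round((u,v,w,h2,an),1),P.round(3))
E
python3 m0.py
```

```text
top cam at [0.397 0.194 0.969]
green 27.5 (327.9, 191.7) rect [328.3 192.1  13.    3.8   7.1] [0.513 0.207 0.078]
orange 100.5 (365.9, 241.4) rect [366. 241.   8.  14.  90.] [0.423 0.136 0.009]
orange 761.5 (284.7, 35.7) rect [284.5  35.4  30.6  32.3  76. ] [0.819 0.285 0.07 ]
blue 152.0 (575.4, 232.8) rect [575.3 232.8   3.3  66.6  35.5] [ 0.432 -0.271  0.008]
blue 2653.0 (234.9, 211.6) rect [234.8 211.6  52.1  53.4  72.8] [0.486 0.394 0.006]
black 1595.0 (427.2, 367.1) rect [427.6 367.   23.9  88.6  74.1] [0.251 0.079 0.312]
black 94.0 (314.7, 296.5) rect [313.8 297.6  15.4  11.7  52.1] [ 0.262  0.268 -0.672]
black 9586.5 (436.9, 327.2) rect [443.9 331.   67.1 231.1  78.1] [0.267 0.019 0.079]
black 62.5 (319.0, 284.7) rect [319.1 285.1  46.9   7.2  65.7] [ 0.329  0.236 -0.193]
black 47.0 (476.8, 158.4) rect [476.9 158.3  10.3   5.8  63.4] [ 0.578 -0.08   0.034]
black 97.5 (374.1, 163.4) rect [373.  162.5  23.   14.   90. ] [0.552 0.126 0.14 ]
black 67.0 (559.1, 98.2) rect [558.9  99.4  24.4   5.5  56.3] [ 0.626 -0.145  0.248]
black 202.0 (536.2, 88.3) rect [535.6  88.7  10.7  32.6 
[... 1569 characters left out ...]
 0.707 -0.034  0.073]
black 115.5 (361.5, 144.7) rect [362. 144.   8.  24.  90.] [ 0.636 -0.145  0.058]
black 844.5 (368.3, 116.6) rect [365.7 116.3  29.2  64.9  75.4] [ 0.614 -0.141  0.152]
black 83.0 (483.5, 113.4) rect [483.6 112.4   3.2  57.9  10.3] [0.239 0.113 0.312]
black 34.0 (371.4, 85.8) rect [372.4  85.6   3.6  25.6  72.3] [ 0.615 -0.151  0.238]
black 68.0 (367.5, 80.2) rect [369.4  79.8   5.7  21.6  78.7] [ 0.627 -0.149  0.252]
black 761.0 (397.5, 42.6) rect [389.7  46.4  20.1  70.7  63.4] [ 0.556 -0.171  0.353]
black 291.0 (433.6, 25.2) rect [433.4  24.7  19.9  18.   71.6] [ 0.477 -0.2    0.395]
black 551.5 (380.6, 8.6) rect [380.5  10.5  21.   39.   90. ] [ 0.602 -0.156  0.431]
```

```bash
python3 - <<'E'
import cv2
a=cv2.imread('pics/top0.png')[90:260,190:450];cv2.imwrite('pics/top0z.png',cv2.resize(a,None,fx=3,fy=3,interpolation=cv2.INTER_CUBIC))
a=cv2.imread('pics/scene0.png')[140:310,230:400];cv2.imwrite('pics/scene0z.png',cv2.resize(a,None,fx=3.5,fy=3.5,interpolation=cv2.INTER_CUBIC))
E
```

```text
(no output)
```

View pics/top0z.png

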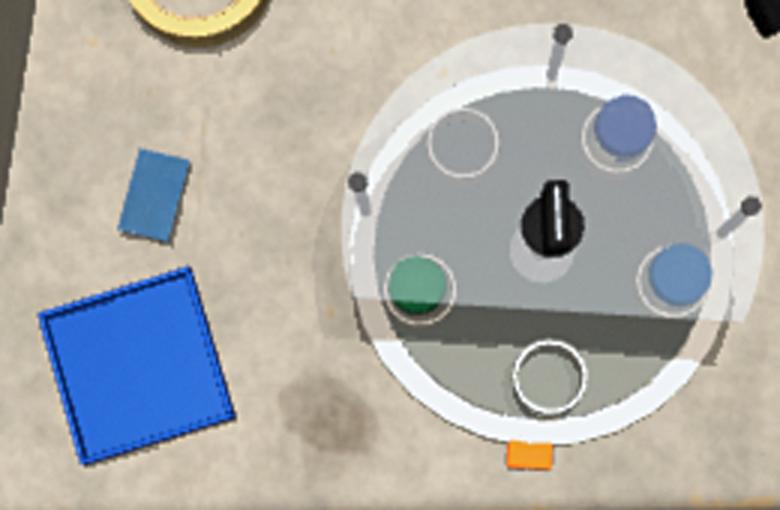

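View pics/scene0z.png

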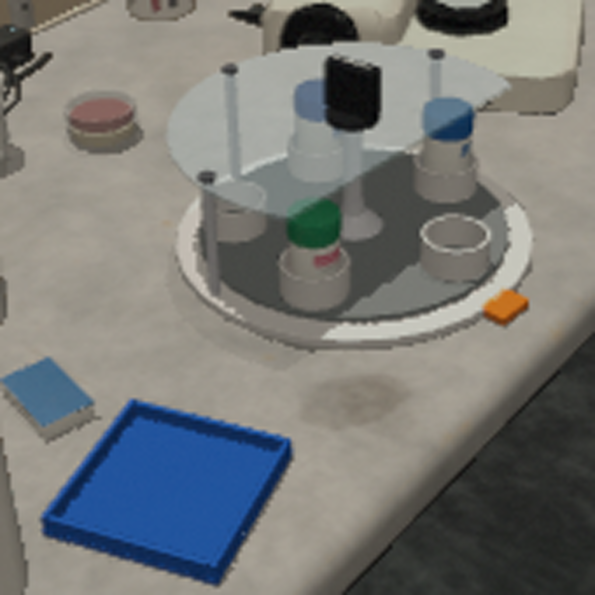

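```bash
cat > plan.py <<'E'
import numpy as np,sys
from h import manip
# rows from current pose to target over n rows, constant yaw rate
def rows(target,yaw,n,p=None,y0=None):
    s=manip.read_state(); p=np.array(s['ee_pos']) if p is None else np.array(p); R=np.array(s['orientation'])
    if y0 is None: y0=np.arctan2(R[1,0],R[0,0])
    y1=np.radians(yaw); dy=(y1-y0); 
    d=(np.array(target)-p)/n
    out=[]
    for i in range(n):
        a=y0+dy*i/n
        out.append([[round(100*(d[0]*np.cos(a)+d[1]*np.sin(a)),2),round(100*(d[0]*np.sin(a)-d[1]*np.cos(a)),2),round(-100*d[2],2)],round(-dy/n,4)])
    return out
if __name__=='__main__':
    a=list(map(float,sys.argv[1:6])); 
    for r in rows(a[:3],a[3],int(a[4])): print(r)
E
python3 plan.py 0.40 0.13 0.28 180 20
```

```text
[[np.float64(2.09), np.float64(-2.37), np.float64(-0.15)], np.float64(-0.1352)]
[[np.float64(2.39), np.float64(-2.06), np.float64(-0.15)], np.float64(-0.1352)]
[[np.float64(2.64), np.float64(-1.72), np.float64(-0.15)], np.float64(-0.1352)]
[[np.float64(2.85), np.float64(-1.35), np.float64(-0.15)], np.float64(-0.1352)]
[[np.float64(3.01), np.float64(-0.95), np.float64(-0.15)], np.float64(-0.1352)]
[[np.float64(3.11), np.float64(-0.54), np.float64(-0.15)], np.float64(-0.1352)]
[[np.float64(3.15), np.float64(-0.12), np.float64(-0.15)], np.float64(-0.1352)]
[[np.float64(3.14), np.float64(0.31), np.float64(-0.15)], np.float64(-0.1352)]
[[np.float64(3.07), np.float64(0.73), np.float64(-0.15)], np.float64(-0.1352)]
[[np.float64(2.94), np.float64(1.14), np.float64(-0.15)], np.float64(-0.1352)]
[[np.float64(2.76), np.float64(1.52), np.float64(-0.15)], np.float64(-0.1352)]
[[np.float64(2.53), np.float64(1.88), np.float64(-0.15)], np.float64(-0.1352)]
[[np.float64(2.25), np.float64(2.21), np.float64(-0.15)], np.float64(-0.1352)]
[[np.float64(1.94), np.float64(2.49), np.float64(-0.15)], np.float64(-0.1352)]
[[np.float64(1.58), np.float64(2.73), np.float64(-0.15)], np.float64(-0.1352)]
[[np.float64(1.2), np.float64(2.92), np.float64(-0.15)], np.float64(-0.1352)]
[[np.float64(0.8), np.float64(3.05), np.float64(-0.15)], np.float64(-0.1352)]
[[np.float64(0.38), np.float64(3.13), np.float64(-0.15)], np.float64(-0.1352)]
[[np.float64(-0.05), np.float64(3.15), np.float64(-0.15)], np.float64(-0.1352)]
[[np.float64(-0.47), np.float64(3.12), np.float64(-0.15)], np.float64(-0.1352)]
```

Request:
step_arm(plan=[[[2.1,-2.4,-0.15],-0.135,8.5],[[2.4,-2.1,-0.15],-0.135,8.5],[[2.6,-1.7,-0.15],-0.135,8.5],[[2.85,-1.35,-0.15],-0.135,8.5],[[3.0,-0.95,-0.15],-0.135,8.5],[[3.1,-0.55,-0.15],-0.135,8.5],[[3.15,-0.1,-0.15],-0.135,8.5],[[3.15,0.3,-0.15],-0.135,8.5],[[3.05,0.75,-0.15],-0.135,8.5],[[2.95,1.15,-0.15],-0.135,8.5]])

```text
time: 1.4
ee_pos: [0.3114, -0.172, 0.2653]
orientation: [[-0.218, 0.976, -0.0], [0.976, 0.218, 0.0], [0.0, -0.0, -1.0]]
ft_force: [0.7, -0.3, 0.5]
width: 0.993
```

Request:
step_arm(plan=[[[2.75,1.5,-0.15],-0.135,8.5],[[2.55,1.9,-0.15],-0.135,8.5],[[2.25,2.2,-0.15],-0.135,8.5],[[1.95,2.5,-0.15],-0.135,8.5],[[1.6,2.75,-0.15],-0.135,8.5],[[1.2,2.9,-0.15],-0.135,8.5],[[0.8,3.05,-0.15],-0.135,8.5],[[0.4,3.15,-0.15],-0.135,8.5],[[-0.05,3.15,-0.15],-0.135,8.5],[[-0.45,3.1,-0.15],-0.135,8.5]])

```text
time: 2.65
ee_pos: [0.4007, 0.1308, 0.2802]
orientation: [[-1.0, 0.0, -0.0], [0.0, 1.0, -0.0], [0.0, -0.0, -1.0]]
ft_force: [-0.1, 0.1, 0.3]
width: 0.997
```

```bash
python3 - <<'E'
from h import *
shot('wrist','w1'); print(manip.read_state()['joints'],manip.read_state()['ee_pos'])
E
```

```text
[  8.34992322   4.46276491 -19.42011912  66.05940854   0.09503566
   7.94024345] [0.40171002 0.13315303 0.28038117]
```

View pics/w1.png

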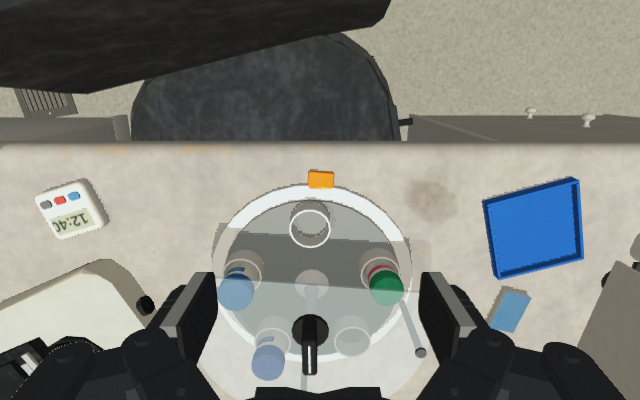

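The wrist view shows the orange block at (321,179), the front pocket (310,228), green cap (386,287), knob (310,345) and tray (535,228). Everything needed is in view.

```bash
cat > m1.py <<'E'
from h import *
import sys
def cloud(n,tag):
    z=np.load(f'pics/{tag}.npz');im,d=z['im'],z['d'];c=cam(n,tag)
    v,u=np.mgrid[0:400,0:640]; K,R,o=c
    r=np.stack([(u-K[0,2])/K[0,0],(v-K[1,2])/K[1,1],np.ones_like(u,float)],-1)*d[...,None]
    P=r@R.T+o; P[d==0]=np.nan
    return im,cv2.cvtColor(im,cv2.COLOR_RGB2HSV),P,c
def circ(xy):
    A=np.c_[2*xy,np.ones(len(xy))];s=np.linalg.lstsq(A,(xy**2).sum(1),rcond=None)[0]
    return s[:2],np.sqrt(s[2]+s[:2]@s[:2])
for n,tag in (('top','top0'),('scene','scene0'),('wrist','w1')):
    im,h,P,c=cloud(n,tag); print('==',n)
    x,y,zz=P[...,0],P[...,1],P[...,2]
    near=np.hypot(x-.55,y-.127)<.04
    m=near&(im.max(2)<70)&(zz>.133)&(zz<.155)
    if m.sum()>20:
        q=P[m][:,:2].astype(np.float32); print('knob top rect',np.round(cv2.minAreaRect(q*1000),1),'n',m.sum(),'z',np.median(P[m][:,2]).round(4))
    m=(h[...,0]>=45)&(h[...,0]<=90)&(h[...,1]>60)&(np.hypot(x-.52,y-.21)<.04)
    if m.sum()>20:
        q=P[m]; t=q[q[:,2]>np.percentile(q[:,2],90)-.006]
        (cx,cy),r=cv2.minEnclosingCircle((t[:,:2]*1000).astype(np.float32)); print('green enc',round(cx,1),round(cy,1),round(r,1),'med',np.median(t,0).round(4),'n',len(t))
    m=(h[...,0]>=8)&(h[...,0]<=20)&(h[...,1]>180)&(h[...,2]>120)&(np.hypot(x-.423,y-.135)<.04)
    q=P[m]; print('orange',np.round(cv2.minAreaRect((q[:,:2]*1000).astype(np.float32)),1),np.median(q,0).round(4))
    m=(h[...,0]>=100)&(h[...,0]<=122)&(h[...,1]>170)&(h[...,2]>50)&(np.hypot(x-.485,y-.393)<.09)
    q=P[m]; 
    for zl,zh in((.009,.02),(-.005,.0085)):
        w=q[(q[:,2]>zl)&(q[:,2]<zh)]
        if len(w)>10: print('tray',zl,np.round(cv2.minAreaRect((w[:,:2]*1000).astype(np.float32)),1),'z',np.median(w[:,2]).round(4),len(w))
    # white disc
    rr=np.hypot(x-.55,y-.127)
    m=(rr>.10)&(rr<.14)&(zz<.03)&(h[...,1]<25)&(h[...,2]>200)
    q=P[m]; print('disc z',np.median(q[:,2]).round(4),m.sum())
    # outer edge: per angle max radius
    a=np.arctan2(q[:,1]-.127,q[:,0]-.55); pts=[]
    for k in np.arange(-np.pi,np.pi,np.pi/36):
        s=(a>=k)&(a<k+np.pi/36)
        if s.sum()>5:
            w=q[s];i=np.argmax(np.hypot(w[:,0]-.55,w[:,1]-.127));pts.append(w[i,:2])
    pts=np.array(pts); cc,r=circ(pts)
    for _ in range(3):
        e=np.abs(np.hypot(*(pts-cc).T)-r); pts=pts[e<max(.003,np.median(e)*2)]; cc,r=circ(pts)
    print('disc circle',cc.round(4),r.round(4),len(pts))
E
python3 m1.py
```

```text
== topTraceback (most recent call last):
  File "m1.py", line 18, in <module>
    q=P[m][:,:2].astype(np.float32); print('knob top rect',np.round(cv2.minAreaRect(q*1000),1),'n',m.sum(),'z',np.median(P[m][:,2]).round(4))
                                                           ~~~~~~~~^^^^^^^^^^^^^^^^^^^^^^^^^^^
    return _wrapfunc(a, 'round', decimals=decimals, out=out)
    return _wrapit(obj, method, *args, **kwds)
    conv = _array_converter(obj)
ValueError: setting an array element with a sequence. The requested array has an inhomogeneous shape after 1 dimensions. The detected shape was (3,) + inhomogeneous part.
```

```bash
sed -i 's/np.round(cv2.minAreaRect(\(.*\)),1),\(.\)/rect(\1),\2/' m1.py; sed -i '2a def rect(q):\n    (a,b),(w,h),t=cv2.minAreaRect(q); return np.round([a,b,w,h,t],1)' m1.py; grep -n rect m1.py|head; python3 m1.py
```

```text
3:def rect(q):
20:        q=P[m][:,:2].astype(np.float32); print('knob top rect',rect(q*1000),'n',m.sum(),'z',np.median(P[m][:,2]).round(4))
26:    q=P[m]; print('orange',rect((q[:,:2]*1000).astype(np.float32)),np.median(q,0).round(4))
31:        if len(w)>10: print('tray',zl,rect((w[:,:2]*1000).astype(np.float32)),'z',np.median(w[:,2]).round(4),len(w))
== top
knob top rect [5.561e+02 1.242e+02 4.010e+01 1.370e+01 1.000e-01] n 147 z 0.1417
green enc 524.2 205.1 16.7 med [0.5247 0.2049 0.0973] n 236
orange [423.2 135.5  27.7  15.7  87.8] [0.4232 0.1356 0.0087]
tray 0.009 [486.  392.4 104.6 104.6  16.5] z 0.014 433
tray -0.005 [487.4 392.3  98.  101.8  16. ] z 0.0048 2306
disc z 0.0083 987
disc circle [0.5568 0.1238] 0.1273 22
== scene
knob top rect [554.6 125.8  37.8  13.7   9.2] n 82 z 0.1397
green enc 516.1 226.9 13.3 med [0.5162 0.227  0.0978] n 29
orange [421.9 134.5  29.9  16.4  86.2] [0.4218 0.1347 0.0093]
tray 0.009 [484.6 391.7 104.4 105.8  16.3] z 0.0137 529
tray -0.005 [484.5 391.6 103.3 105.2  16.2] z 0.0053 1705
disc z nan 0
  return _methods._mean(a, axis=axis, dtype=dtype,
  ret = ret.dtype.type(ret / rcount)
Traceback (most recent call last):
  File "m1.py", line 42, in <module>
    pts=np.array(pts); cc,r=circ(pts)
                            ~~~~^^^^^
  File "m1.py", line 12, in circ
    A=np.c_[2*xy,np.ones(len(xy))];s=np.linalg.lstsq(A,(xy**2).sum(1),rcond=None)[0]
                                                       ~~~~~~~~~~~^^^
numpy.exceptions.AxisError: axis 1 is out of bounds for array of dimension 1
```

```bash
sed -i "s/^    a=np.arctan2/    if len(q)<50: continue\n    a=np.arctan2/" m1.py; python3 m1.py 2>/dev/null| sed -n '/wrist/,$p'; python3 - <<'E'
# pockets/caps on planes, two views
from h import *
ct=cam('top');cs=cam('scene');cw=cam('wrist','w1')
def gc(im,box):
    h=cv2.cvtColor(im,cv2.COLOR_RGB2HSV); m=cv2.inRange(h,(45,60,40),(90,255,255)); mm=np.zeros_like(m);u0,u1,v0,v1=box;mm[v0:v1,u0:u1]=m[v0:v1,u0:u1]
    cn=max(cv2.findContours(mm,0,2)[0],key=cv2.contourArea); return cv2.minEnclosingCircle(cn),cv2.boundingRect(cn),cv2.fitEllipse(cn)
for n,t,b,c in (('top','top0',(300,350,160,210),ct),('wrist','w1',(350,410,255,320),cw),('scene','scene0',(300,345,180,220),cs)):
    im=np.load(f'pics/{t}.npz')['im']; e,r,f=gc(im,b); print(n,e,r,f, onz(c,*e[0],.078).round(4))
E
```

```text
== wrist
knob top rect [554.6 123.   13.6  38.5  89.9] n 474 z 0.1419
green enc 513.2 200.2 16.8 med [0.5182 0.1997 0.0973] n 407
orange [423.2 134.5  28.7  19.   88.8] [0.4224 0.134  0.0081]
tray 0.009 [485.8 391.1 104.4 105.1  16.4] z 0.0132 1465
tray -0.005 [485.5 390.8 103.4 104.3  16.3] z 0.0041 6116
disc z 0.0079 3359
disc circle [0.5477 0.1261] 0.1377 23
top ((328.5, 184.7941131591797), 9.539398193359375) (320, 176, 18, 19) ((328.57257080078125, 184.6830596923828), (17.74420928955078, 18.775930404663086), 8.635170936584473) [0.5257 0.2059 0.078 ]
wrist ((385.8299560546875, 287.6624450683594), 17.757070541381836) (369, 270, 35, 35) ((386.0182189941406, 287.1916198730469), (31.895709991455078, 34.93144607543945), 145.3567352294922) [0.522 0.203 0.078]
scene ((319.29998779296875, 203.5), 8.095789909362793) (312, 197, 16, 14) ((319.158203125, 203.279052734375), (14.23195743560791, 15.875004768371582), 75.3695297241211) [0.5191 0.2139 0.078 ]
```

```bash
python3 - <<'E'
from h import *
ct=cam('top');cw=cam('wrist','w1')
A=np.array([.5555,.1238])
def ang(P): d=P[:2]-A; return np.degrees(np.arctan2(d[1],d[0])).round(2)%360, np.hypot(*d).round(4)
a=onz(ct,309,189.3,.096);b=onz(ct,437.3,196.7,.096);d=b-a
nrm=np.array([-d[1],d[0]])/np.hypot(d[0],d[1]); print('edge normal angle',np.degrees(np.arctan2(nrm[1],nrm[0])),'dist',(a[:2]-A)@nrm)
# wrist guard edge: (208,275)->(418,290)
a=onz(cw,222,276,.096);b=onz(cw,410,291,.096);d=a-b
nrm=np.array([-d[1],d[0]])/np.hypot(d[0],d[1]); print('edge normal angle w',np.degrees(np.arctan2(nrm[1],nrm[0])),'dist',(a[:2]-A)@nrm)
print('pocket',ang(onz(ct,373,216,.038)),ang(onz(cw,310,228.5,.038)))
print('orange',ang(np.array([.4232,.1355])),ang(np.array([.4232,.1345])))
for n,t,c in(('top','top0',ct),('wrist','w1',cw)):
    im=cv2.imread(f'pics/{t}.png')
    p=proj(c,[.5555,.1238,.05]).astype(int); s=5 if n=='top' else 3
    r=60 if n=='top' else 120
    cv2.imwrite(f'pics/{t}_z.png',cv2.resize(im[max(0,p[1]-r):p[1]+r+25,p[0]-r-20:p[0]+r+20],None,fx=s*.9 if n=='top' else 2.4,fy=s*.9 if n=='top' else 2.4,interpolation=cv2.INTER_CUBIC)); print(n,p-[r+20,r])
E
```

```text
edge normal angle -4.4533668671742825 dist -0.04890380961513235
edge normal angle w -5.205503065471318 dist -0.04978337074823801
pocket (np.float64(180.69), np.float64(0.0858)) (np.float64(180.71), np.float64(0.084))
orange (np.float64(174.95), np.float64(0.1328)) (np.float64(175.38), np.float64(0.1327))
top [291 110]
wrist [171 179]
```

View pics/w1_z.png

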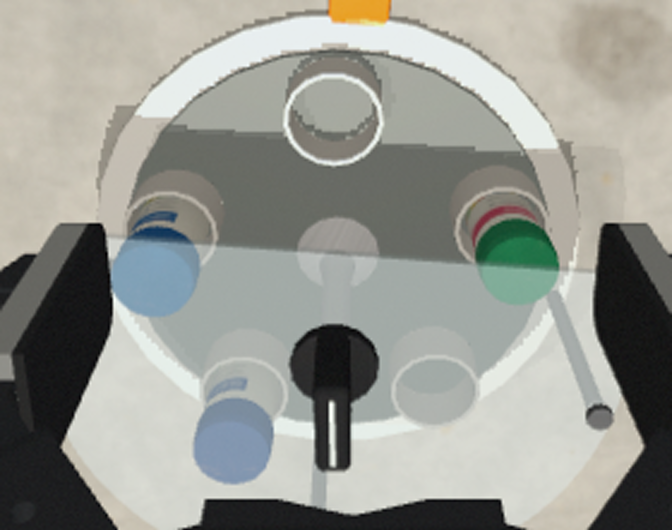

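```bash
python3 - <<'E'
from h import *
ct=cam('top');cw=cam('wrist','w1')
A=np.array([.5555,.1238])
def ang(P): d=P[:2]-A; return np.degrees(np.arctan2(d[1],d[0])).round(2)%360, np.hypot(*d).round(4)
def w(x,y): return (x/2.4+171,y/2.4+179)
for n,p in (('green',(500,230)),('blueR',(171,234)),('blueback',(246,392)),('empty',(435,390)),('front',(333,119))):
    print(n,ang(onz(cw,*w(*p),.038)))
def t(x,y): return (x/3+190,y/3+90)
for n,p in (('green',(419,288)),('blueR',(674,279)),('empty',(464,142)),('front',(549,378)),('bback',(619,136))):
    print('top',n,ang(onz(ct,*t(*p),.038)))
print(ang(np.array([.5245,.2055])),ang(np.array([.522,.203])))
E
```

```text
green (np.float64(107.88), np.float64(0.0834))
blueR (np.float64(253.82999999999998), np.float64(0.084))
blueback (np.float64(325.68), np.float64(0.085))
empty (np.float64(36.34), np.float64(0.0855))
front (np.float64(180.9), np.float64(0.0839))
top green (np.float64(108.19), np.float64(0.0847))
top blueR (np.float64(253.86), np.float64(0.0858))
top empty (np.float64(35.95), np.float64(0.0845))
top front (np.float64(180.69), np.float64(0.0858))
top bback (np.float64(324.24), np.float64(0.0865))
(np.float64(110.78), np.float64(0.0874)) (np.float64(112.93), np.float64(0.086))
```

```bash
python3 plan.py 0.5555 0.1238 0.17 180 10
```

```text
[[np.float64(-1.54), np.float64(-0.1), np.float64(1.1)], np.float64(-0.6276)]
[[np.float64(-1.18), np.float64(-0.99), np.float64(1.1)], np.float64(-0.6276)]
[[np.float64(-0.38), np.float64(-1.49), np.float64(1.1)], np.float64(-0.6276)]
[[np.float64(0.57), np.float64(-1.43), np.float64(1.1)], np.float64(-0.6276)]
[[np.float64(1.3), np.float64(-0.82), np.float64(1.1)], np.float64(-0.6276)]
[[np.float64(1.54), np.float64(0.1), np.float64(1.1)], np.float64(-0.6276)]
[[np.float64(1.19), np.float64(0.98), np.float64(1.1)], np.float64(-0.6276)]
[[np.float64(0.38), np.float64(1.49), np.float64(1.1)], np.float64(-0.6276)]
[[np.float64(-0.57), np.float64(1.43), np.float64(1.1)], np.float64(-0.6276)]
[[np.float64(-1.3), np.float64(0.83), np.float64(1.1)], np.float64(-0.6276)]
```

Request:
step_arm(plan=[[[-1.9,-0.1,0.9],0,6],[[-1.9,-0.1,1.3],0,6],[[-1.9,-0.1,1.3],0,6],[[-1.9,-0.1,1.3],0,6],[[-1.9,-0.1,1.3],0,6],[[-1.9,-0.1,1.3],0,6],[[-1.9,-0.1,1.3],0,5],[[-1.9,-0.2,1.3],0,5],[[0,0,0],0,5],[[0,0,0],0,5]])

```text
time: 3.95
ee_pos: [0.552, 0.12, 0.1805]
orientation: [[-1.0, 0.005, -0.001], [0.005, 1.0, 0.0], [0.001, 0.0, -1.0]]
ft_force: [0.7, 0.2, -0.0]
width: 0.585
```

```bash
python3 - <<'E'
from h import *
shot('wrist','w2');print(manip.read_state()['ee_pos'],manip.read_state()['orientation'][:,0])
im,h=None,None
c=cam('wrist','w2');z=np.load('pics/w2.npz');d=z['d'];im=z['im']
v,u=np.mgrid[0:400,0:640];K,R,o=c
P=(np.stack([(u-K[0,2])/K[0,0],(v-K[1,2])/K[1,1],np.ones_like(u,float)],-1)*d[...,None])@R.T+o
m=(P[...,2]>.133)&(P[...,2]<.15)&(np.hypot(P[...,0]-.5555,P[...,1]-.1238)<.04)&(d>0)
print(m.sum(),cv2.minAreaRect((P[m][:,:2]*1000).astype(np.float32)))
E
```

```text
[0.55206541 0.1200432  0.18072589] [-9.99988811e-01  4.72948152e-03  9.48580623e-05]
1958 ((555.7782592773438, 123.40906524658203), (40.21664047241211, 13.909296989440918), 0.2696128487586975)
```

View pics/w2.png

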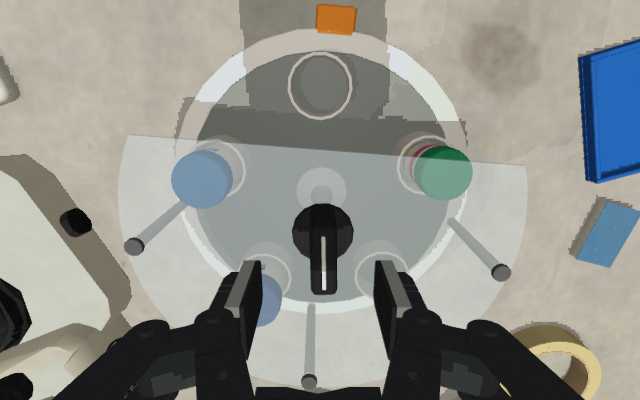

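Request:
step_arm(plan=[[[-0.2,0.17,0.65],0,5],[[-0.17,0.17,1.0],0,5],[[0,0,1.2],0,5],[[0,0,1.2],0,5],[[0,0,0.8],0,5],[[0,0,0.4],0,5],[[0,0,0],0,3],[[0,0,0],0,1.5],[[0,0,0],0,0.8],[[0,0,0],0,0.8]], newtons=50)

```text
time: 5.25
ee_pos: [0.5566, 0.1229, 0.1283]
orientation: [[-1.0, 0.005, 0.001], [0.005, 1.0, -0.001], [-0.001, -0.001, -1.0]]
ft_force: [-1.2, -5.1, 4.1]
width: 0.155
```

Request:
step_arm(plan=[[[0,0,0],-0.02,0.8],[[0,0,0],-0.04,0.8],[[0,0,0],-0.06,0.8],[[0,0,0],-0.07,0.8],[[0,0,0],-0.07,0.8],[[0,0,0],-0.07,0.8],[[0,0,0],-0.07,0.8],[[0,0,0],-0.07,0.8],[[0,0,0],-0.07,0.8],[[0,0,0],-0.07,0.8]])

```text
time: 6.5
ee_pos: [0.5566, 0.1229, 0.1283]
orientation: [[-0.821, -0.571, 0.001], [-0.571, 0.821, -0.001], [-0.0, -0.001, -1.0]]
ft_force: [-1.7, -4.1, 5.3]
width: 0.156
```

Request:
step_arm(plan=[[[0,0,0],-0.07,0.8],[[0,0,0],-0.07,0.8],[[0,0,0],-0.07,0.8],[[0,0,0],-0.07,0.8],[[0,0,0],-0.07,0.8],[[0,0,0],-0.06,0.8],[[0,0,0],-0.05,0.8],[[0,0,0],-0.04,0.8],[[0,0,0],-0.02,0.8],[[0,0,0],-0.013,0.8]])

```text
time: 7.75
ee_pos: [0.5566, 0.123, 0.1283]
orientation: [[-0.419, -0.908, 0.001], [-0.908, 0.419, -0.001], [0.0, -0.001, -1.0]]
ft_force: [-0.5, -5.4, 5.0]
width: 0.156
```

```bash
python3 - <<'E'
from h import *
s=manip.read_state();print(s['time'],s['ee_pos'],np.degrees(np.arctan2(s['orientation'][1,0],s['orientation'][0,0])),s['ft_force'],s['wrist_torque'],s['joints'])
for n in('top','wrist'):
    shot(n,n+'3')
E
```

```text
7.75 [0.55656315 0.12296841 0.12826208] -114.74162608913882 [-0.53022607 -5.4322849   4.95675962] [-0.83173525  0.27976131 -0.07389445] [ 5.13236020e+00  2.68398933e+01 -1.28431720e+01  5.02837155e+01
 -4.00107740e-02 -6.01260330e+01]
```

View pics/wrist3.png

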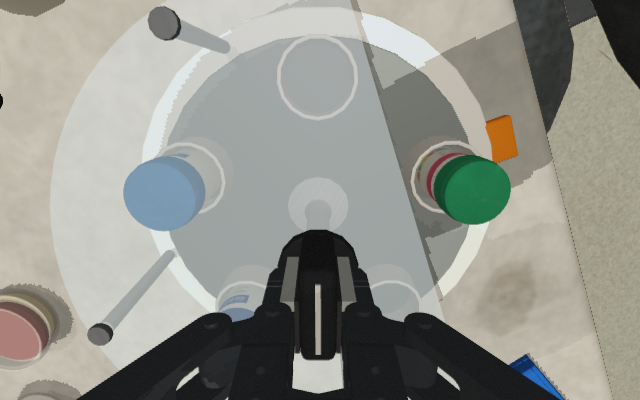

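View pics/top3.png

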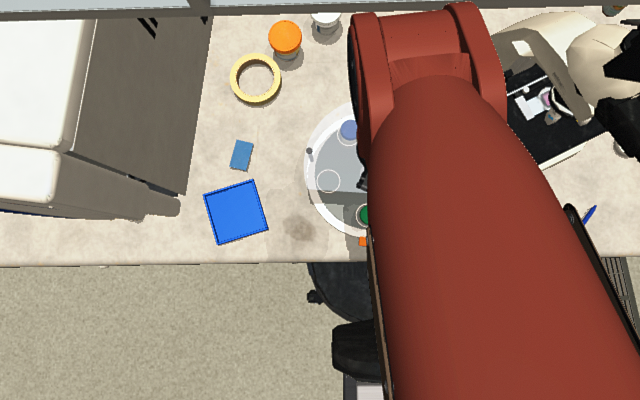

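The wrist view shows the green cap at (473,189), outside the guard, with its pocket rim at about (452,177) and the orange block at (502,140). I'll measure the angle from these.

```bash
python3 - <<'E'
from h import *
shot('scene','scene3')
A=np.array([.556,.1235])
def ang(P): d=P[:2]-A; return np.degrees(np.arctan2(d[1],d[0])).round(2)%360, np.hypot(*d).round(4)
res={}
for n,t,b in (('wrist','wrist3',(380,540,100,260)),('scene','scene3',(300,420,150,250))):
    c=cam(n,t);z=np.load(f'pics/{t}.npz');im,d=z['im'],z['d'];h=cv2.cvtColor(im,cv2.COLOR_RGB2HSV)
    K,R,o=c;v,u=np.mgrid[0:400,0:640]
    P=(np.stack([(u-K[0,2])/K[0,0],(v-K[1,2])/K[1,1],np.ones_like(u,float)],-1)*d[...,None])@R.T+o
    B=np.zeros((400,640),bool);B[b[2]:b[3],b[0]:b[1]]=1
    m=B&(cv2.inRange(h,(45,60,40),(90,255,255))>0)&(np.hypot(P[...,0]-.47,P[...,1]-.13)<.05)
    top=m&(P[...,2]>np.percentile(P[m][:,2],85)-.004)
    (x,y),r=cv2.minEnclosingCircle((P[top][:,:2]*1000).astype(np.float32)); print(n,'cap z',np.median(P[top][:,2]).round(4),'enc',x,y,r,ang(np.array([x,y])/1000),ang(np.median(P[top],0)))
    m=(cv2.inRange(h,(8,180,100),(20,255,255))>0)&(np.hypot(P[...,0]-.423,P[...,1]-.135)<.03)
    if m.sum(): print('orange',np.median(P[m],0).round(4),m.sum(),cv2.minAreaRect((P[m][:,:2]*1000).astype(np.float32)),ang(np.median(P[m],0)))
c=cam('wrist','wrist3')
for p in((450,177),(452,178)):print('rim',ang(onz(c,*p,.038)))
print('proj front rim', proj(c,[.556-.085*np.cos(np.radians(4.9)),.1235+.085*np.sin(np.radians(4.9)),.038]))
im=cv2.imread('pics/wrist3.png')[100:260,370:530];cv2.imwrite('pics/w3z.png',cv2.resize(im,None,fx=3.5,fy=3.5,interpolation=cv2.INTER_CUBIC))
im=cv2.imread('pics/scene3.png')[140:260,260:420];cv2.imwrite('pics/s3z.png',cv2.resize(im,None,fx=4,fy=4,interpolation=cv2.INTER_CUBIC))
E
```

```text
wrist cap z 0.0775 enc 470.03216552734375 131.78921508789062 17.87788200378418 (np.float64(174.49), np.float64(0.0864)) (np.float64(175.29), np.float64(0.0859))
orange [0.423  0.1332 0.0077] 1049 ((423.0540466308594, 134.2257843017578), (29.717639923095703, 17.56065559387207), 85.37784576416016) (np.float64(175.81), np.float64(0.1334))
scene cap z 0.0789 enc 469.5912780761719 131.70635986328125 17.38426971435547 (np.float64(174.57), np.float64(0.0868)) (np.float64(173.02), np.float64(0.0873))
orange [0.4213 0.1362 0.009 ] 77 ((423.1028747558594, 134.36537170410156), (29.64870834350586, 18.262571334838867), 80.9533462524414) (np.float64(174.6), np.float64(0.1353))
rim (np.float64(173.65), np.float64(0.0859))
rim (np.float64(172.98), np.float64(0.0869))
proj front rim [447.8272489  174.25015877]
```

View pics/w3z.png

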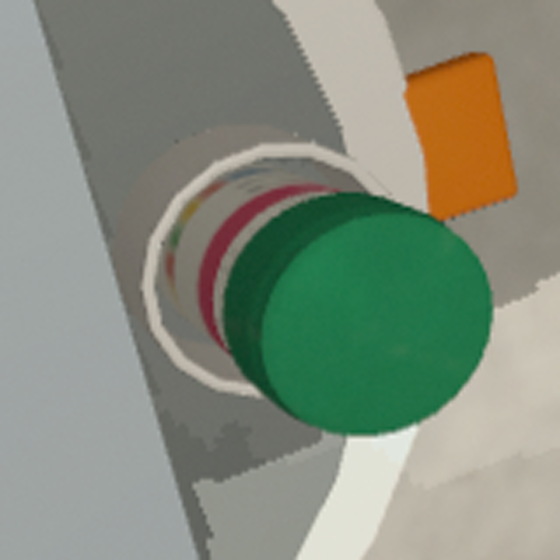

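View pics/s3z.png

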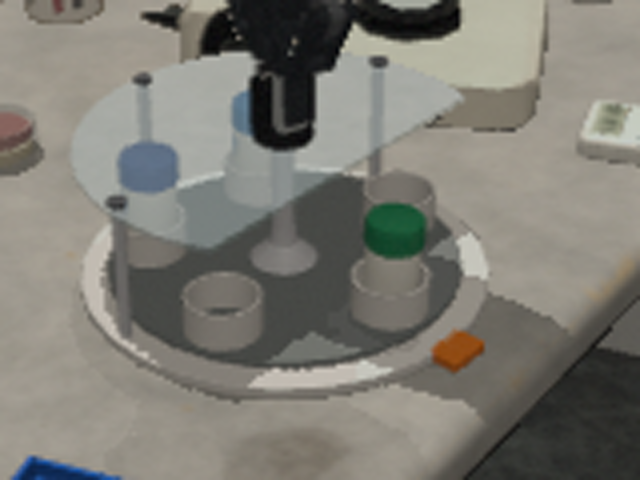

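Request:
step_arm(plan=[[[0,0,0],-0.012,0.8],[[0,0,0],0,0.8],[[0,0,0],0,3],[[0,0,0],0,5],[[0,0,0],0,5],[[0,0,0],0,5],[[0,0,-0.8],0,5],[[0,0,-1.7],0,5],[[0,0,-2.0],0,5],[[0,0,-2.0],0,5]])

```text
time: 9.15
ee_pos: [0.5564, 0.1233, 0.194]
orientation: [[-0.408, -0.913, 0.0], [-0.913, 0.408, 0.0], [-0.0, -0.0, -1.0]]
ft_force: [-0.1, 0.3, 0.3]
width: 0.586
```

```bash
cat > plan2.py <<'E'
import numpy as np,sys
from h import manip
def go(target,spin,n):
    s=manip.read_state(); p=np.array(s['ee_pos']); R=np.array(s['orientation'])
    y0=np.arctan2(R[1,0],R[0,0]); d=(np.array(target)-p)/n
    for i in range(n):
        a=y0-spin*i/n
        print([float(round(100*q,2)) for q in (d[0]*np.cos(a)+d[1]*np.sin(a),d[0]*np.sin(a)-d[1]*np.cos(a),-d[2])],round(spin/n,4))
a=list(map(float,sys.argv[1:6])); go(a[:3],a[3],int(a[4]))
E
python3 - <<'E'
from h import *
s=manip.read_state();print(s['ee_pos'],np.degrees(np.arctan2(s['orientation'][1,0],s['orientation'][0,0])))
E
python3 plan2.py .43 .1352 .23 1.236 10
```

```text
[0.55641578 0.12334751 0.19402646] -114.0970737084811
[0.41, 1.2, -0.36] 0.1236
[0.55, 1.14, -0.36] 0.1236
[0.69, 1.07, -0.36] 0.1236
[0.82, 0.97, -0.36] 0.1236
[0.93, 0.86, -0.36] 0.1236
[1.03, 0.74, -0.36] 0.1236
[1.11, 0.61, -0.36] 0.1236
[1.18, 0.47, -0.36] 0.1236
[1.23, 0.32, -0.36] 0.1236
[1.26, 0.17, -0.36] 0.1236
```

Request:
step_arm(plan=[[[0.4,1.2,-0.35],0.123,6],[[0.55,1.15,-0.35],0.123,6],[[0.7,1.05,-0.35],0.123,6],[[0.8,0.95,-0.35],0.123,6],[[0.95,0.85,-0.35],0.123,6],[[1.05,0.75,-0.35],0.123,6],[[1.1,0.6,-0.35],0.123,6],[[1.2,0.45,-0.35],0.123,6],[[1.25,0.3,-0.35],0.123,6],[[1.25,0.15,-0.35],0.123,6]])

```text
time: 10.4
ee_pos: [0.4296, 0.1338, 0.2285]
orientation: [[-0.996, 0.084, 0.001], [0.084, 0.996, 0.0], [-0.001, 0.0, -1.0]]
ft_force: [0.4, -0.6, -0.3]
width: 0.705
```

```bash
cat > m4.py <<'E'
from h import *
import sys
tag=sys.argv[1]
A=np.array([.556,.1235])
def ang(P): d=P[:2]-A; return np.degrees(np.arctan2(d[1],d[0])).round(2)%360, np.hypot(*d).round(4)
def hull(n,t,gx,gy):
    c=cam(n,t);z=np.load(f'pics/{t}.npz');im,d=z['im'],z['d'];h=cv2.cvtColor(im,cv2.COLOR_RGB2HSV)
    K,R,o=c;v,u=np.mgrid[0:400,0:640]
    P=(np.stack([(u-K[0,2])/K[0,0],(v-K[1,2])/K[1,1],np.ones_like(u,float)],-1)*d[...,None])@R.T+o
    m=(cv2.inRange(h,(45,60,30),(90,255,255))>0)&(np.hypot(P[...,0]-gx,P[...,1]-gy)<.05)&(d>0)
    if m.sum()>20:
        top=m&(P[...,2]>np.percentile(P[m][:,2],85)-.004)
        (x,y),r=cv2.minEnclosingCircle((P[top][:,:2]*1000).astype(np.float32)); print(n,'cap z',np.median(P[top][:,2]).round(4),'enc',round(x,1),round(y,1),round(r,1),ang(np.array([x,y])/1000))
        vv,uu=np.nonzero(top); print('  px',uu.mean(),vv.mean())
    m=(cv2.inRange(h,(8,180,100),(20,255,255))>0)&(np.hypot(P[...,0]-.423,P[...,1]-.135)<.03)
    if m.sum()>5: (x,y),w,a=cv2.minAreaRect((P[m][:,:2]*1000).astype(np.float32));print(n,'orange',round(x,1),round(y,1),w,a,ang(np.array([x,y])/1000))
g=(float(sys.argv[2]),float(sys.argv[3]))
s=manip.read_state();print(s['time'],s['ee_pos'],np.degrees(np.arctan2(s['orientation'][1,0],s['orientation'][0,0])),s['width'],s['ft_force'])
for n in sys.argv[4:]:
    shot(n,n+tag); hull(n,n+tag,*g)
E
python3 m4.py 4 .47 .132 wrist scene
```

```text
10.4 [0.42956682 0.13383374 0.22851003] 175.19669293668554 0.7052614445994806 [ 0.40141719 -0.57923693 -0.29601187]
wrist cap z 0.0779 enc 469.8 130.7 17.6 (np.float64(175.22), np.float64(0.0865))
  px 317.33306122448977 236.07020408163265
wrist orange 422.4 134.9 (28.903564453125, 16.91749382019043) 85.44478607177734 (np.float64(175.12), np.float64(0.1341))
scene cap z 0.0787 enc 469.5 131.5 17.5 (np.float64(174.69), np.float64(0.0869))
  px 358.62264150943395 194.61320754716982
scene orange 422.3 134.2 (30.149681091308594, 18.4296875) 86.24626159667969 (np.float64(175.44), np.float64(0.1341))
```

View pics/wrist4.png

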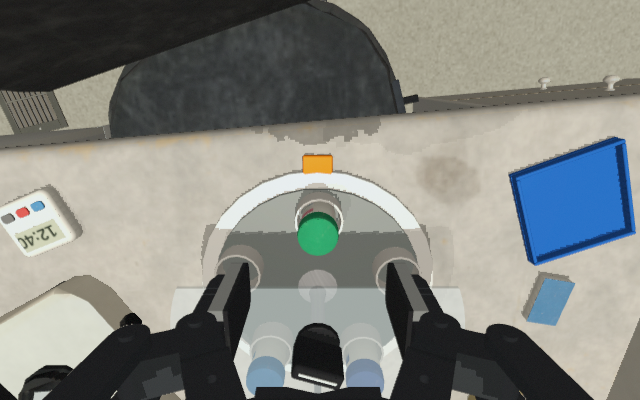

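Request:
step_arm(plan=[[[-0.6,0.01,0.5],0,6],[[-1.0,0.01,1.0],0,6],[[-1.1,0.01,1.5],0,6],[[-0.9,0.02,2.0],0,6],[[-0.42,0.01,2.5],0,6],[[0,0,2.5],0,6],[[0,0,2.2],0,6],[[0,0,1.4],0,6],[[0,0,0.4],0,6],[[0,0,0],0,6]])

```text
time: 11.75
ee_pos: [0.4703, 0.1311, 0.0878]
orientation: [[-0.997, 0.08, 0.0], [0.08, 0.997, 0.0], [-0.0, 0.0, -1.0]]
ft_force: [0.3, -0.2, 0.8]
width: 0.703
```

```bash
python3 m4.py 5 .47 .132 wrist scene
```

```text
11.75 [0.47028096 0.13113601 0.0878153 ] 175.43211962577078 0.7028252919360739 [ 0.26522314 -0.18774671  0.84657282]
wrist cap z 0.0778 enc 469.6 130.9 17.8 (np.float64(175.1), np.float64(0.0867))
  px 315.6558641975309 281.07231040564375
wrist orange 422.9 134.6 (29.148914337158203, 18.573078155517578) 86.32684326171875 (np.float64(175.24), np.float64(0.1335))
scene cap z 0.079 enc 468.9 138.6 24.4 (np.float64(170.17), np.float64(0.0884))
  px 359.8426966292135 194.7865168539326
scene orange 423.0 134.9 (19.610614776611328, 28.303682327270508) 1.6158448457717896 (np.float64(175.1), np.float64(0.1335))
```

View pics/wrist5.png

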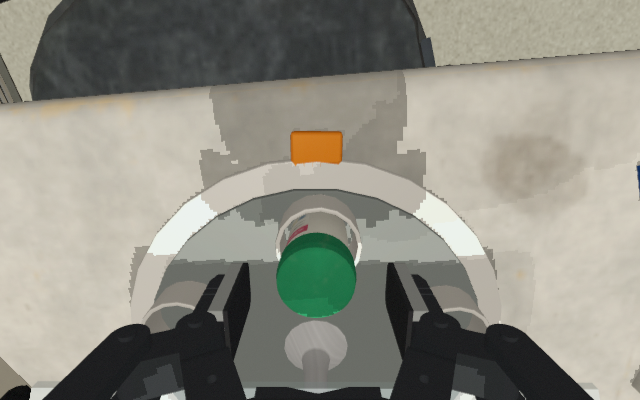

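Request:
step_arm(plan=[[[0.05,0,0.6],0,6],[[0,0,0.9],0,6],[[0,0,0.5],0,6],[[0,0,0.2],0,5.5],[[0,0,0],0,4.8],[[0,0,0],0,4.2],[[0,0,0],0,3.8],[[0,0,0],0,3.4],[[0,0,0],0,3.0],[[0,0,0],0,3.0]], newtons=25)

```text
time: 13.1
ee_pos: [0.4698, 0.1312, 0.0661]
orientation: [[-0.997, 0.08, 0.001], [0.08, 0.997, 0.0], [-0.001, 0.0, -1.0]]
ft_force: [-0.2, -2.0, 5.8]
width: 0.393
```

```bash
python3 m4.py 6 .47 .132 wrist
```

```text
13.1 [0.46980705 0.13119362 0.06607272] 175.42317793453313 0.39342411920845494 [-0.15582502 -2.0412185   5.7531786 ]
wrist cap z 0.0778 enc 469.8 132.0 18.2 (np.float64(174.4), np.float64(0.0866))
  px 317.29211772665764 312.60098105548036
wrist orange 423.7 134.8 (29.460594177246094, 19.9642276763916) 84.94982147216797 (np.float64(175.13), np.float64(0.1328))
```

View pics/wrist6.png

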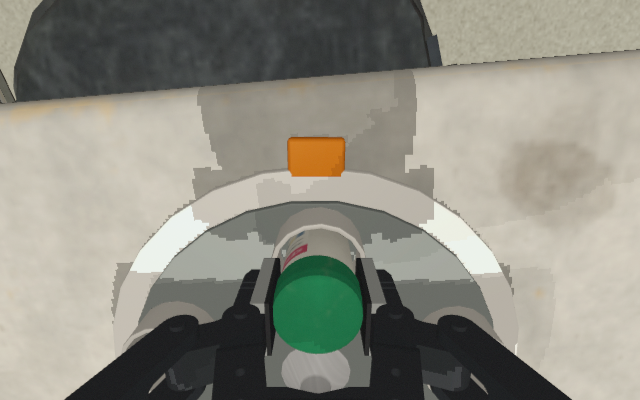

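Request:
step_arm(plan=[[[0,0,-0.3],0,3.0],[[0,0,-0.6],0,3.0],[[0,0,-1.0],0,3.0],[[0,0,-1.5],0,3.0],[[0,0,-2.0],0,3.0],[[0,0,-2.2],0,3.0],[[0,0,-2.2],0,3.0],[[0,0,-1.8],0,3.0],[[0,0,-1.0],0,3.0],[[0,0,-0.4],0,3.0]])

```text
time: 14.4
ee_pos: [0.4696, 0.1312, 0.1964]
orientation: [[-0.997, 0.08, 0.001], [0.08, 0.997, 0.0], [-0.001, 0.0, -1.0]]
ft_force: [-0.0, 0.4, -0.6]
width: 0.388
```

```bash
python3 m4.py 7 .47 .132 wrist scene; python3 - <<'E'
import cv2
im=cv2.imread('pics/scene7.png')[80:280,240:440];cv2.imwrite('pics/s7z.png',cv2.resize(im,None,fx=2.9,fy=2.9,interpolation=cv2.INTER_CUBIC))
E
```

```text
14.4 [0.46963463 0.13123078 0.19635224] 175.42916235468738 0.3884379373542135 [-0.01997689  0.43088671 -0.57293967]
wrist cap z 0.2081 enc 469.7 132.0 18.0 (np.float64(174.38), np.float64(0.0867))
  px 317.4113271344041 312.5403212172443
wrist orange 423.4 134.7 (28.787899017333984, 18.86593246459961) 84.8630599975586 (np.float64(175.18), np.float64(0.133))
scene cap z 0.2092 enc 464.0 131.7 20.5 (np.float64(174.93), np.float64(0.0924))
  px 363.5 142.109375
scene orange 423.7 134.5 (29.924604415893555, 20.26808738708496) 84.31265258789062 (np.float64(175.26), np.float64(0.1327))
```

View pics/s7z.png

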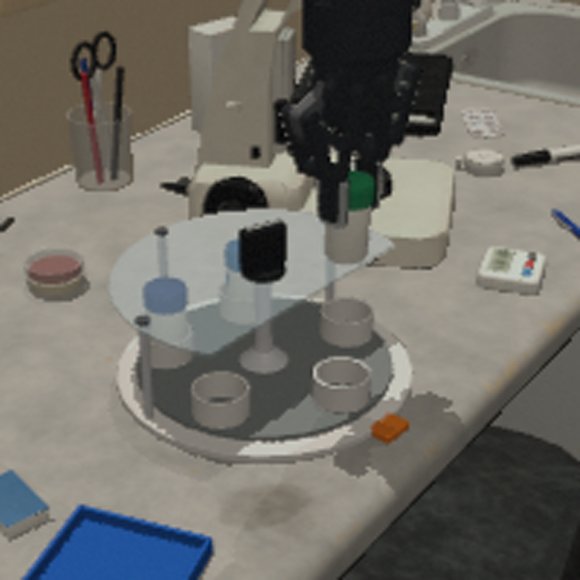

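View pics/wrist7.png

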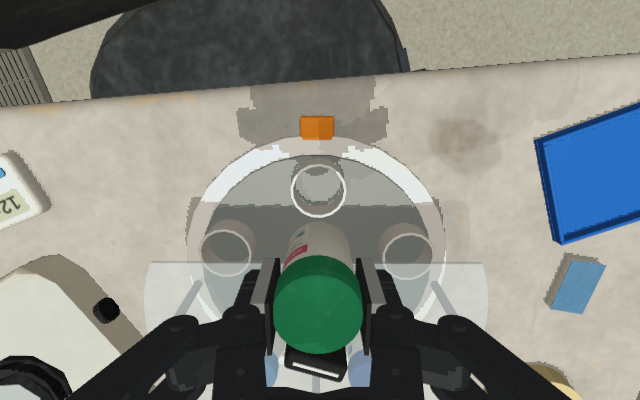

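```bash
python3 - <<'E'
from h import *
z=np.load('pics/top0.npz');d=z['d'];K,R,o=cam('top');v,u=np.mgrid[0:400,0:640]
P=(np.stack([(u-K[0,2])/K[0,0],(v-K[1,2])/K[1,1],np.ones_like(u,float)],-1)*d[...,None])@R.T+o
m=(d>0)&(P[...,2]>.05)&(P[...,0]>.35)&(P[...,0]<.65)&(P[...,1]>.33)
q=P[m]; print(q[:,1].min(),q[np.argsort(q[:,1])[:5]])
z=np.load('pics/scene0.npz');d=z['d'];K,R,o=cam('scene')
P=(np.stack([(u-K[0,2])/K[0,0],(v-K[1,2])/K[1,1],np.ones_like(u,float)],-1)*d[...,None])@R.T+o
m=(d>0)&(P[...,2]>.05)&(P[...,0]>.35)&(P[...,0]<.65)&(P[...,1]>.33)
q=P[m]; print(q[:,1].min())
E
```

```text
0.330033500810053 [[0.62675313 0.3300335  0.53457825]
 [0.62659606 0.3300824  0.54053535]
 [0.62724105 0.33010977 0.53743826]
 [0.62911293 0.33023879 0.54317196]
 [0.62652323 0.33025392 0.53693133]]
0.4750372524749291
```

Request:
step_arm(plan=[[[0.05,0.8,0],0,3.0],[[0.05,1.9,0],0,3.0],[[0.05,2.9,0],0,3.0],[[0.05,3.6,0],0,3.0],[[0.05,3.8,0],0,3.0],[[0.05,3.8,0],0,3.0],[[0.05,3.6,0],0,3.0],[[0.05,2.9,0],0,3.0],[[0.05,1.9,0],0,3.0],[[0.03,0.75,0],0,3.0]])

```text
time: 15.75
ee_pos: [0.4848, 0.3914, 0.1948]
orientation: [[-0.997, 0.078, -0.001], [0.078, 0.997, -0.001], [0.001, -0.001, -1.0]]
ft_force: [0.4, -0.3, -0.8]
width: 0.394
```

```bash
python3 m4.py 8 .4855 .391 wrist scene; cat > tray.py <<'E'
from h import *
import sys
for n,t in [a.split(':') for a in sys.argv[1:]]:
    z=np.load(f'pics/{t}.npz');im,d=z['im'],z['d'];K,R,o=cam(n,t);v,u=np.mgrid[0:400,0:640];h=cv2.cvtColor(im,cv2.COLOR_RGB2HSV)
    P=(np.stack([(u-K[0,2])/K[0,0],(v-K[1,2])/K[1,1],np.ones_like(u,float)],-1)*d[...,None])@R.T+o
    m=(cv2.inRange(h,(100,150,40),(124,255,255))>0)&(np.hypot(P[...,0]-.4855,P[...,1]-.391)<.085)&(d>0)&(P[...,2]<.025)
    if m.sum()>50: print(n,m.sum(),cv2.minAreaRect((P[m][:,:2]*1000).astype(np.float32)))
E
python3 tray.py wrist:wrist8 scene:scene8
```

```text
15.75 [0.48476153 0.39138991 0.19484783] 175.49952586827024 0.39402127194724734 [ 0.42681509 -0.25084296 -0.81859703]
wrist cap z 0.2065 enc 484.9 392.1 17.9 (np.float64(104.84), np.float64(0.2778))
  px 317.33867120954005 312.1538330494038
wrist orange 422.7 135.6 (30.610733032226562, 17.835723876953125) 83.8518295288086 (np.float64(174.81), np.float64(0.1339))
scene cap z 0.2077 enc 480.9 393.0 19.3 (np.float64(105.58), np.float64(0.2797))
  px 271.9109589041096 191.83561643835617
scene orange 422.1 135.0 (28.78571891784668, 17.71638298034668) 84.22563934326172 (np.float64(175.11), np.float64(0.1343))
wrist 12494 ((485.9737548828125, 392.32861328125), (104.50870513916016, 104.17597961425781), 16.412364959716797)
scene 2279 ((485.3773498535156, 391.0377197265625), (104.62530517578125, 106.88239288330078), 16.45099639892578)
```

View pics/wrist8.png

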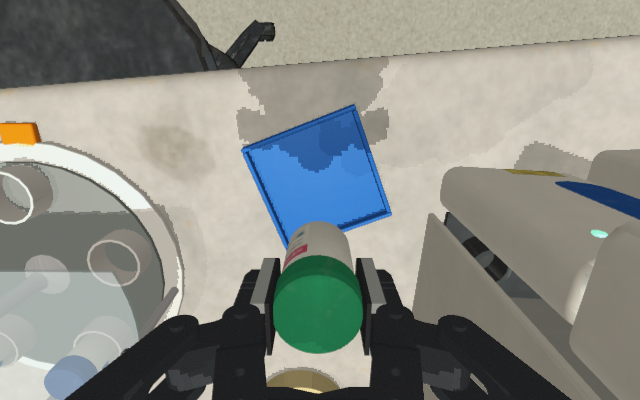

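View pics/scene8.png

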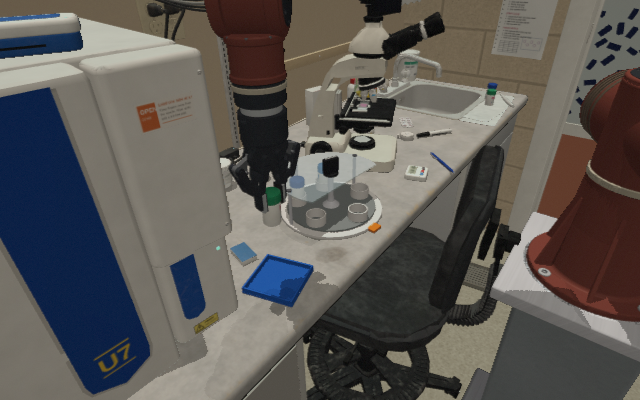

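Request:
step_arm(plan=[[[-0.1,0,0.8],0,3.0],[[0,0,1.8],0,3.0],[[0,0,2.5],0,3.0],[[0,0,2.7],0,3.0],[[0,0,2.4],0,3.0],[[0,0,1.6],0,3.0],[[0,0,1.0],0,3.0],[[0,0,0.5],0,3.0],[[0,0,0.3],0,3.0],[[0,0,0],0,3.0]])

```text
time: 17.1
ee_pos: [0.4866, 0.3903, 0.0601]
orientation: [[-0.997, 0.08, 0.0], [0.08, 0.997, 0.0], [-0.0, 0.0, -1.0]]
ft_force: [-0.3, 0.4, -0.7]
width: 0.393
```

```bash
python3 m4.py 9 .4855 .391 wrist scene;python3 tray.py wrist:wrist9
```

```text
17.1 [0.48660702 0.39034392 0.06012479] 175.431625961771 0.3930209300684121 [-0.33208722  0.44595923 -0.67934554]
wrist cap z 0.0718 enc 486.4 391.0 17.8 (np.float64(104.58), np.float64(0.2764))
  px 317.2636518771331 312.1069965870307
scene cap z 0.0731 enc 485.5 391.2 19.9 (np.float64(104.75), np.float64(0.2769))
  px 277.8958333333333 252.60416666666666
scene orange 421.9 134.6 (30.633386611938477, 17.250408172607422) 84.58921813964844 (np.float64(175.28), np.float64(0.1345))
wrist 24298 ((486.0832824707031, 392.69366455078125), (105.51441955566406, 104.37034606933594), 16.4818115234375)
```

View pics/wrist9.png

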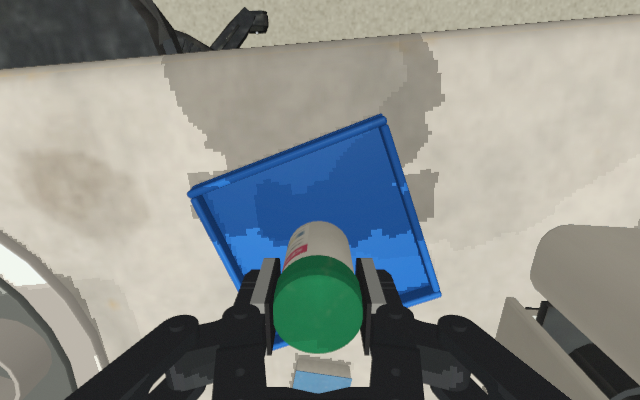

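Request:
step_arm(plan=[[[0,0.1,0.1],0,3.0],[[0,0,0.1],0,3.0],[[0,0,0.08],0,3.0],[[0,0,0.06],0,3.0],[[0,0,0.04],0,3.0],[[0,0,0.03],0,3.0],[[0,0,0],0,3.0],[[0,0,0],0,3.0],[[0,0,0],0,3.0],[[0,0,0],0,3.0]])

```text
time: 18.45
ee_pos: [0.4867, 0.3911, 0.0561]
orientation: [[-0.997, 0.08, 0.001], [0.08, 0.997, 0.0], [-0.001, 0.0, -1.0]]
ft_force: [-0.6, -2.5, 4.9]
width: 0.394
```

Request:
step_arm(plan=[[[0,0,0],0,3.5],[[0,0,0],0,3.8],[[0,0,0],0,4.2],[[0,0,0],0,4.8],[[0,0,0],0,5.4],[[0,0,0],0,5.8],[[0,0,0],0,5.8],[[0,0,0],0,5.8],[[0,0,0],0,5.8],[[0,0,0],0,5.8]])

```text
time: 19.7
ee_pos: [0.4865, 0.3912, 0.0557]
orientation: [[-0.997, 0.08, -0.0], [0.08, 0.997, 0.0], [0.0, 0.0, -1.0]]
ft_force: [0.7, -0.4, 1.0]
width: 0.682
```

```bash
python3 m4.py 10 .4855 .391 wrist scene;python3 tray.py wrist:wrist10
```

```text
19.7 [0.48645507 0.39119808 0.05570411] 175.43268555348178 0.6815627232613961 [ 0.68286093 -0.40692759  1.02348025]
wrist cap z 0.0678 enc 486.0 390.8 17.7 (np.float64(104.67), np.float64(0.2763))
  px 315.62149294337695 313.2331236184322
scene cap z 0.0689 enc 484.8 398.3 24.3 (np.float64(104.52), np.float64(0.2839))
  px 276.02139037433153 254.90374331550802
scene orange 422.1 134.1 (30.47545623779297, 17.54861831665039) 85.75785064697266 (np.float64(175.47), np.float64(0.1343))
wrist 26509 ((485.5486755371094, 392.3291015625), (104.49840545654297, 104.67415618896484), 16.35045623779297)
```

View pics/wrist10.png

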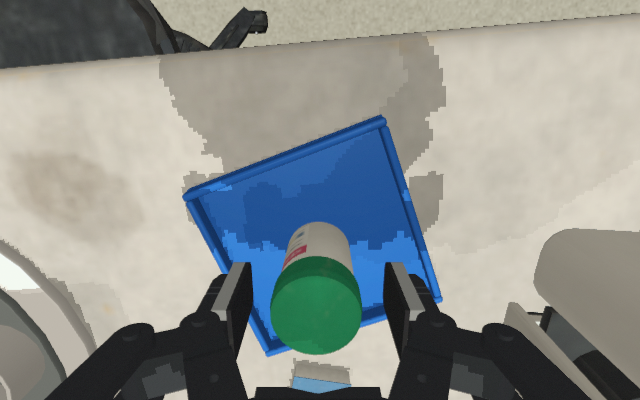

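The pot stands free between the open pads, with its cap top at 0.068 m, so it is on the tray floor. I'll back straight up.

Request:
step_arm(plan=[[[0,0,-0.5],0,5.8],[[0,0,-1.2],0,5.8],[[0,0,-2.0],0,5.8],[[0,0,-2.5],0,5.8],[[0,0,-2.5],0,5.8],[[0,0,-2.5],0,5.8],[[2.0,0,-2.0],0,5.8],[[3.0,0,-1.0],0,5.8],[[3.0,0,0],0,5.8],[[1.5,0,0],0,5.8]])

```text
time: 21.05
ee_pos: [0.3907, 0.399, 0.1988]
orientation: [[-0.997, 0.079, 0.001], [0.079, 0.997, 0.001], [-0.001, 0.001, -1.0]]
ft_force: [-0.1, -0.2, 1.2]
width: 0.679
```

```bash
python3 m4.py 11 .4855 .391 wrist scene;python3 tray.py wrist:wrist11 scene:scene11
```

```text
21.05 [0.39073215 0.39895809 0.19876147] 175.47427731266242 0.679100545923812 [-0.0997036  -0.20710814  1.20298685]
wrist cap z 0.068 enc 486.5 390.9 17.5 (np.float64(104.57), np.float64(0.2763))
  px 316.36533559898044 306.44689889549704
wrist orange 423.1 135.3 (30.60279083251953, 19.091291427612305) 84.97035217285156 (np.float64(174.91), np.float64(0.1334))
scene cap z 0.0691 enc 486.5 390.3 17.9 (np.float64(104.61), np.float64(0.2757))
  px 276.0271739130435 254.78804347826087
scene orange 422.8 134.9 (30.10310173034668, 17.631481170654297) 84.17321014404297 (np.float64(175.11), np.float64(0.1337))
wrist 8187 ((485.4283447265625, 392.31878662109375), (104.70986938476562, 104.22745513916016), 16.386430740356445)
scene 1797 ((484.6516418457031, 391.9700622558594), (104.61988067626953, 105.65301513671875), 16.071195602416992)
```

View pics/wrist11.png

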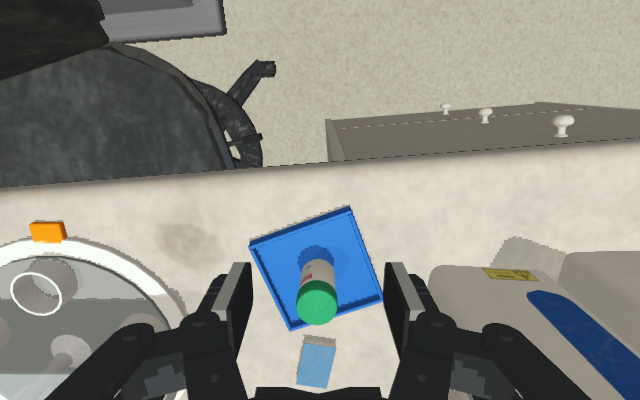

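View pics/scene11.png

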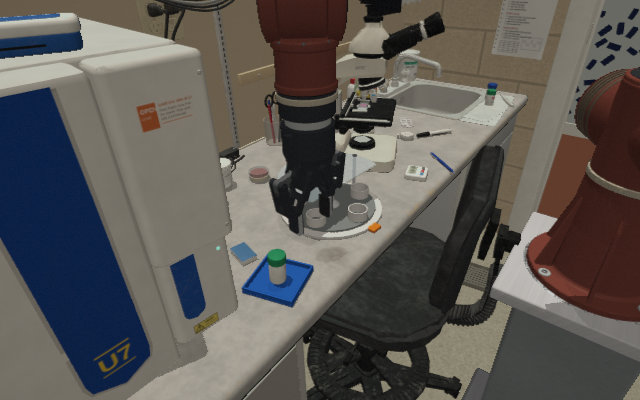

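The wrist view (cap at 316,306) and the scene view (cap at 277,257) both show the pot upright in the tray. It is about 2 mm from the tray's centre, and the gripper is clear.

```bash
python3 -c "
from h import manip
print(manip.finish_job())"
```

```text
the job is handed in; nothing more can be done
None
```

The green-capped pot now stands upright in the blue tray, about 2 mm from its centre. I handed the job in at about 21 s of the 51 s allowed; no verdict is reported.

- **Turning:** I gripped the knob and turned it about 66° anticlockwise. With the knob released, the wrist camera put the pot at 175.2° about the axis and the orange pointer at 175.1°. The scene camera was up to about 0.75° off that (174.7° and 175.4°).
- **Moving:** I gripped the pot by its cap with 25 N, lifted it straight up 130 mm, carried it at constant orientation and lowered it onto the tray floor. The landing force was about 5 N.
- **Final check:** The wrist camera put the pot at (0.4865, 0.391) m and the tray centre at (0.4855, 0.392) m. The scene camera put them at (0.4865, 0.390) m and (0.4845, 0.392) m. Cap tops at 0.068 m (wrist) and 0.069 m (scene) match a pot standing on the tray floor, and the gripper is well clear.
- **Disagreements:** The gripper read about 33 mm on the 36 mm cap. A few scene-camera cap centres were off by up to 7 mm because the fingers partly hid the cap, so I did not use them.

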